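Pack the pantry caddy with the orange cartons

TASK

Pack every orange carton from the rack into the wooden caddy. First move the tin from in front of the rack and stand it on the round cork mat; then, since the cartons stand too tightly to be gripped, tip each orange one forward by its top edge until it leans on the rack's front rail, take it by its spine and slide it upright and fully home into a free sleeve of the caddy. When all the orange ones are in, push the red clamp lever right over, away from the robot, and leave the other cartons standing in the rack and the tin still upright, wholly on its mat.

Things in the scene. Friction and masses are not known exactly. Their poses are not given: they have to be found in the camera images.
- orange1: Orange carton with white panels, 40 mm thick (its y), 90 mm deep (its x), 180 mm tall (its z), 250 g; origin at the centre of its underside. May be absent.
- orange2: Orange carton with white panels, 40 mm thick (its y), 90 mm deep (its x), 180 mm tall (its z), 250 g; origin at the centre of its underside. May be absent.
- orange3: Orange carton with white panels, 40 mm thick (its y), 90 mm deep (its x), 180 mm tall (its z), 250 g; origin at the centre of its underside. May be absent.
- blue: Blue carton that stays in the rack, 40 x 90 x 180 mm (thickness y, depth x, height z); origin at the centre of its underside.
- green: Green carton that stays in the rack, 40 x 90 x 180 mm (thickness y, depth x, height z); origin at the centre of its underside.
- white: White carton that stays in the rack, 40 x 90 x 180 mm (thickness y, depth x, height z); origin at the centre of its underside.
- rack: White fixed rack, origin under its centre on the table; x points away from the robot, y along the row. Six slots, 45 mm apart, centred at y = -112.5 to 112.5 mm. Cartons stand at x = 0 on its 8 mm floor, spines at x = -45 mm, tops at z = 188 mm, 5 mm between neighbours (3 mm dividers, 58 mm high). Which carton is in which slot varies; one slot may be empty.
- rack_back (a point): Middle of the top of the rack's back wall (rack x = 50 mm, z = 58 mm, 4 mm thick). The rack is open above and behind this wall: a finger has free room behind the carton tops. Front lip: x = -46 to -50 mm, 16 mm high.
- rack_rail (a point): Middle of the rack's steel front rail (radius 6 mm, along y; rack x = -97 mm, z = 85 mm). A carton pulled forward by its top passes its balance at about 27 degrees (0.47 rad) and falls the last bit onto this rail, resting at about 33 degrees (0.57 rad), lower end behind the lip, its top clear of its neighbours; it can then be gripped across its 40 mm and drawn out along its own length.
- caddy: Wooden fixed caddy, origin under its centre on the table, x along its row of three open-topped sleeves. Sleeve insides 95 mm (x) by 45 mm (y), 100 mm deep, walls 5 mm, mouths at z = 106 mm, floor 6 mm thick. A home carton stands 80 mm out of the mouth. Any carton may go into any sleeve, either way round.
- sleeve0 (a point): Centre of the floor of the near sleeve (6 mm above the table); axes as the caddy's.
- sleeve1 (a point): Centre of the floor of the middle sleeve (6 mm above the table); axes as the caddy's.
- sleeve2 (a point): Centre of the floor of the far sleeve (6 mm above the table); axes as the caddy's.
- clamp (a joint): Red clamp lever on the caddy's left (+y) side, 85 mm from the caddy's centre line: 0 = leaning 0.5 rad towards the robot (the caddy's -x), 1.0 = fully over, leaning 0.5 rad away (+x). It starts between 0 and 0.15, moves in the caddy's x-z plane, and stays where it is left; a light push at the tip moves it.
- clamp_tip (a point): Centre of the lever's tip, a red ball of radius 13 mm, 60 mm from the pivot; the pivot is 28 mm above the table at the caddy's x = 0, y = 85 mm.
- tin: Steel tin with a yellow and red band, 60 mm across, 70 mm tall, 200 g; origin at the centre of its underside. It starts standing in front of the rack's rail.
- mat: Round cork mat, fixed, 116 mm across, 3 mm thick; origin at the centre of its underside on the table.

How it is judged:
By the outcome, as a careful person would: the job done as asked, in the order asked, and still so for the second after the job is handed in, with the robot touching nothing.
Of orange1, orange2, orange3 only 2 to 3 are there at a start; the rules pass over those that are not, and their reading is None.
At some moment in a run one of tin may be knocked a few centimetres aside while the robot is not near it.
It also fails if it takes over 210 s, if anything falls off the work surface, if the arm or the gripper's body presses on something with over 40 N, if the wrist force passes 120 N, or if a joint passes its speed limit or range.

ROBOT

A 6-joint arm with a two-finger parallel gripper is mounted at the origin on the work surface. World frame = base frame: x ahead of the robot, y to its left, z up, the work surface at z = 0. Lengths are in m, angles in rad, forces in N, time in s.
With the tool pointing down it reaches from about 0.375 to 0.975 m from the base axis. Payload 3.8 kg.
Tool frame: the origin (TCP) lies midway between the tips of the shut fingers; the grasp point (between the pads) lies behind it (robot.grip_point_offset is the z of the grasp point in the tool frame, in m); z points along the fingers, y is the line along which they close (so a half turn about z gives the same grasp; the last joint's range is limited). The gripper opens to 88 mm and grips with 3 to 60 N. Pads are 18 mm wide; open, the fingers measure 123 mm over their backs; the gripper's body (75 mm by 187 mm) begins 45 mm behind the grasp point.
Start: joints at [-1.211, 0.264, 1.604, -0, 1.274, -0.037], TCP at [0.261, -0.623, 0.239] pointing down, gripper open.
Joint ranges: [-2.63, 2.63], [-0.94, 2.18], [0.31, 2.57], [-1.31, 4.45], [0, 2.66], [-2.55, 2.55]. Speed limits (rad/s): [2.57, 2.57, 3.14, 3.14, 3.14, 3.14].

INTERFACE

Orientations are given as [roll, pitch, yaw] about the fixed x, y, z axes, in that order (R = Rz(yaw) Ry(pitch) Rx(roll)).
In Python, from station import robot gives the robot as it stands.
- The arm moves only by the tool run_rows, called after "Call:" in YAML: its name, and indented under it one key for each argument. Schema: {"type":"object","properties":{"deltas":{"type":"string"},"squeeze":{"type":"number"},"only":{"type":"string"},"quiet":{"type":"boolean"},"lines":{"type":"string"}},"required":["deltas"],"additionalProperties":false}. deltas is a string of 1 to 20 rows, one to a line, with the numbers parted by commas; each row has 7 numbers: a rotation vector rx, ry, rz in units of 0.05 rad, then dx, dy, dz in shares of the most that a row can go, 1 being 50 mm, then the finger opening in m; each row shifts and turns the commanded pose from where the row before left it, along the tool's axes as they then stand; what a row does not reach is not made up. A row lasts 1/10 s, in which the tool goes at most 0.05 m and 0.15 rad, less where a joint would pass 70% of its speed; a pose out of reach is approached as far as the arm can. The fingers move at their own pace and stop on an object; squeeze is the grip in N (left out, the last holds). Time passes only in rows, so rows that do not move let the fingers close. The tool returns the time, the measured TCP pose, the force, the opening and the grip force at its end. only (a regular expression) keeps the lines of the reply that match it, lines (a string "A,B") keeps lines A to B, and quiet returns only ok. Input that does not fit is refused with a message, and nothing moves.
- robot.get_obs(): the state, without advancing time (a new reading comes with each control period).
- robot.camera(name): name is "scene" or "top" or "wrist"; returns the picture (420x560x3 uint8, blue, green, red); there is no depth.
- robot.calibration(name): a dict with "fx", "fy", "cx", "cy" (pixels), "position" and "orientation" of the camera in the world; the wrist camera has in their place "hand_eye" (4x4, takes a point from camera to tool coordinates, whose origin is the TCP and whose axes are the flange's). Camera axes: x right, y up, looking along -z (the intrinsics and any distortion apply to the point x, -y, -z); pixel columns grow to the right and rows downward; lengths in m; the calibration is good to about 2 mm. A picture is of the moment at which its call begins: read the wrist's pose just before it. calibration takes no time and is no camera call.
- robot.job_done(): hands the job in; it is judged then, once.
The state is a dict: "clock": time; "q": joint angles; "qvel": joint speeds; "effort": joint torques, N m; "tool_pos": TCP position; "tool_rot": TCP orientation; "force": force on the tool from outside, world axes, zero at the start; "wrist_torque": the same for the moment, N m; "grip_width": finger opening in m; "gripper_force": force on a finger pad.
Only numpy, scipy, OpenCV 4.12 (cv2) and the standard library are available. Lean on these libraries where they do the work, as an engineer would, in place of code of your own. Each camera call takes 0.05 s, during which the arm holds its last target. There are 200 camera calls.

## Working session

There is one attempt and no reset: what is moved stays moved. The work goes in short steps, Python scripts to look and compute and a tool call to move; the robot and the scene stay as the last step left them, time stands still between calls to the robot, and variables do not carry over. Pictures are saved under pics/ and viewed, at most 18 in all, crops included, and the job is handed in when it is done.

```bash
ls; mkdir -p pics
```

Run:
```python
from station import robot
import cv2, json
for n in ("scene","top"):
    cv2.imwrite(f"pics/{n}0.png",robot.camera(n)); print(n,robot.calibration(n))
print(robot.calibration("wrist"),robot.grip_point_offset)
print(robot.get_obs())
```

```text
pics
station.py
scene {'fx': 393.28137364778763, 'fy': 393.28137364778763, 'cx': 275.95414518198686, 'cy': 208.42017466787075, 'position': array([1.13657568, 0.09226302, 0.51703065]), 'orientation': array([0.96667281, 0.02264447, 1.63882705])}
top {'fx': 419.87150834405793, 'fy': 419.87150834405793, 'cx': 281.16682372946053, 'cy': 200.23843548177743, 'position': array([0.38935963, 0.03667633, 1.0631079 ]), 'orientation': array([ 0.15629974, -0.02519365, -1.58594834])}
{'fx': 351.90670210538366, 'fy': 351.90670210538366, 'cx': 278.2095587988119, 'cy': 204.60945657922835, 'hand_eye': array([[-1.11825916e-03,  9.49316671e-01,  3.14319275e-01,
         8.07737020e-02],
       [ 9.99999212e-01,  8.82372452e-04,  8.92746379e-04,
         2.88578609e-04],
       [ 5.70152351e-04,  3.14320026e-01, -9.49316910e-01,
        -1.46393695e-01],
       [ 0.00000000e+00,  0.00000000e+00,  0.00000000e+00,
         1.00000000e+00]])} -0.0187
{'clock': 0.1, 'q': array([-1.21089308e+00,  2.64603234e-01,  1.60521703e+00, -5.36286099e-06,
        1.27366160e+00, -3.69192669e-02]), 'qvel': array([ 0.00138792, -0.00077348, -0.00317823, -0.00122293, -0.000684  ,
       -0.00024628]), 'effort': array([-4.56820762e-04, -5.03618681e+01, -3.58071256e+01,  7.29068625e-02,
        2.33327650e-02, -6.15453860e-05]), 'tool_pos': array([ 0.26064695, -0.62197453,  0.23757376]), 'tool_rot': array([-3.13970454e+00, -6.46111690e-05,  3.96824027e-01]), 'force': array([0.04240008, 0.13975533, 0.66773039]), 'wrist_torque': array([ 0.00053005, -0.01080772, -0.00811607]), 'gripper_force': 0.0, 'grip_width': 0.08806070316164583}
```

View pics/scene0.png

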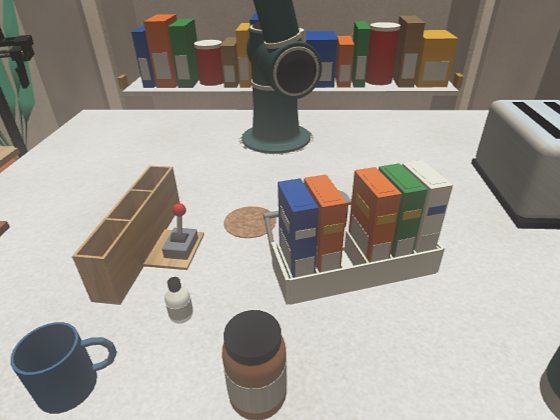

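View pics/top0.png

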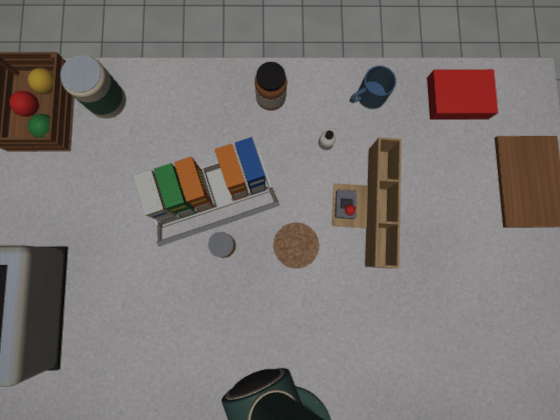

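Create h.py:
```python
from station import robot
import cv2, numpy as np
from scipy.spatial.transform import Rotation as R
def cast(n,px,z,pose=None):
    c=robot.calibration(n); px=np.atleast_2d(np.asarray(px,float))
    d=np.c_[(px[:,0]-c['cx'])/c['fx'],-(px[:,1]-c['cy'])/c['fy'],-np.ones(len(px))]
    if n=='wrist':
        o=pose or robot.get_obs(); Rt=R.from_euler('xyz',o['tool_rot']).as_matrix(); H=c['hand_eye']
        M=Rt@H[:3,:3]; p=o['tool_pos']+Rt@H[:3,3]
    else: M=R.from_euler('xyz',c['orientation']).as_matrix(); p=np.array(c['position'])
    w=d@M.T
    return p+w*((z-p[2])/w[:,2])[:,None]
```

Run:
```python
import cv2,numpy as np
t=cv2.imread('pics/top0.png')
a=cv2.resize(t[130:260,130:330],None,fx=4,fy=4,interpolation=cv2.INTER_CUBIC)
cv2.imwrite('pics/c1.png',a)
a=cv2.resize(t[125:275,320:420],None,fx=4,fy=4,interpolation=cv2.INTER_CUBIC)
cv2.imwrite('pics/c2.png',a)
```

```text
(no output)
```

View pics/c1.png

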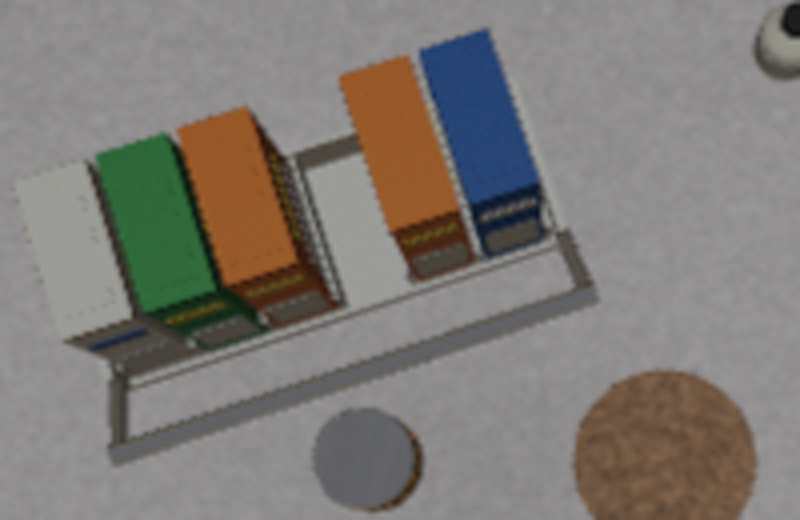

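View pics/c2.png

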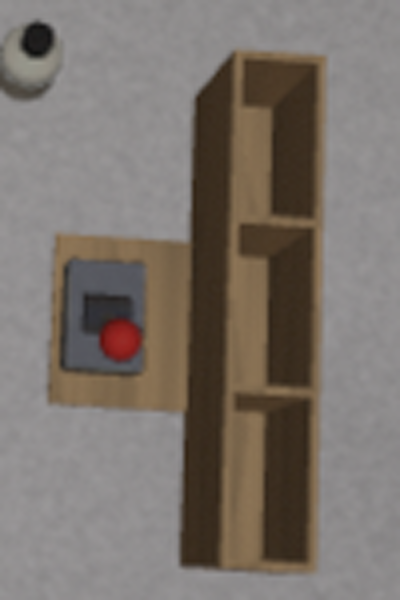

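Run:
```python
from h import *
t=cv2.imread('pics/top0.png'); np.set_printoptions(precision=4,suppress=True)
hsv=cv2.cvtColor(t,cv2.COLOR_BGR2HSV)
def comps(mask,z,name,amin=100):
    n,l,s,c=cv2.connectedComponentsWithStats(mask.astype(np.uint8))
    for i in range(1,n):
        if s[i,4]>amin and 120<c[i][0]<420 and 120<c[i][1]<300:
            ys,xs=np.where(l==i)
            p=cast('top',np.c_[xs,ys],z)[:,:2].astype(np.float32)
            r=cv2.minAreaRect((p*1000)); print(name,s[i,4],'mean',p.mean(0),'rect',np.array(r[0])/1000,r[1:])
H,S,V=cv2.split(hsv)
print(hsv[165,232],hsv[160,245],hsv[185,175],hsv[195,235])
comps((H<16)&(S>170)&(V>150),.188,'orange')
comps((H>105)&(H<120)&(S>150)&(V>100),.188,'blue')
comps((H>55)&(H<75)&(S>120)&(V>75),.188,'green')
comps((H>3)&(H<18)&(S>70)&(S<150)&(V>80)&(V<190),.003,'mat',1000)
q=lambda x0,y0,P:[((x+.5)/4-.5+x0,(y+.5)/4-.5+y0) for x,y in P]
c=cast('top',q(320,125,[(236,53),(326,56),(316,571),(218,568)]),.106)[:,:2]
print('caddy',c,c.mean(0),np.degrees(np.arctan2(*((c[0]+c[1]-c[2]-c[3])[::-1]))))
print('ball',cast('top',q(320,125,[(121,340)]),.08))
print('tin top',cast('top',q(130,130,[(364,459),(314,459),(414,459),(364,408),(364,510)]),.07))
print('mat',cast('top',q(130,130,[(665,461),(575,461),(756,461)]),.003))
print('rail c(top edge px ends)',cast('top',q(130,130,[(115,455),(595,293)]),.088))
print('orange tops R,L,blue corners')
for P in ([(341,75),(409,56),(460,208),(391,229)],[(180,127),(247,107),(296,264),(222,287)],[(421,51),(488,30),(541,182),(470,203)]):
    c=cast('top',q(130,130,P),.188)[:,:2]; print(c.mean(0),(c[0]+c[1]-c[2]-c[3])/2, (c[0]+c[3]-c[1]-c[2])/2)
```

```text
[ 13 185 152] [108 170 117] [ 66 138 105] [18 43 72]
orange 644 mean [0.604  0.1226] rect [0.6043 0.1225] ((85.24910736083984, 35.101131439208984), 18.269756317138672)
orange 618 mean [0.5766 0.2086] rect [0.5766 0.2083] ((85.25225830078125, 35.55596160888672), 18.092836380004883)
blue 685 mean [0.6174 0.0797] rect [0.6176 0.0795] ((87.85242462158203, 36.38644790649414), 17.87489128112793)
green 759 mean [0.5611 0.2495] rect [0.5616 0.2497] ((88.21099090576172, 38.50740432739258), 18.203306198120117)
mat 1595 mean [ 0.5389 -0.2579] rect [ 0.5513 -0.2666] ((60.836849212646484, 336.96905517578125), 85.57401275634766)
mat 1591 mean [ 0.4419 -0.0274] rect [ 0.442  -0.0283] ((110.91434478759766, 110.28557586669922), 89.27971649169922)
caddy [[ 0.6874 -0.2238]
 [ 0.6851 -0.2776]
 [ 0.3828 -0.2538]
 [ 0.3853 -0.198 ]] [ 0.5352 -0.2383] -4.699242033763355
ball [[ 0.5196 -0.1532  0.08  ]]
tin top [[0.4422 0.153  0.07  ]
 [0.4426 0.1823 0.07  ]
 [0.4418 0.1238 0.07  ]
 [0.4722 0.1533 0.07  ]
 [0.4125 0.1528 0.07  ]]
mat [[ 0.4419 -0.0279  0.003 ]
 [ 0.4427  0.0287  0.003 ]
 [ 0.4411 -0.0853  0.003 ]]
rail c(top edge px ends) [[0.4455 0.2935 0.088 ]
 [0.5365 0.0164 0.088 ]]
orange tops R,L,blue corners
[0.6043 0.1212] [0.0839 0.0272] [-0.0106  0.0364]
[0.5756 0.2076] [0.0858 0.0256] [-0.0112  0.0369]
[0.6179 0.0788] [0.0839 0.027 ] [-0.0112  0.0369]
```

Add to h.py:
```python
np.set_printoptions(precision=4,suppress=True)
def to(pos,rpy=None):
    "print rotation vector (tool axes) then translation in axes after that turn"
    o=robot.get_obs(); A=R.from_euler('xyz',o['tool_rot']); B=A if rpy is None else R.from_euler('xyz',rpy)
    print('rot',(A.inv()*B).as_rotvec(),'move',B.inv().apply(np.array(pos)-o['tool_pos']))
RO=np.array([.5829,.1864]); RY=np.radians(18.3)
def rack(x,y,z): return np.r_[RO+[np.cos(RY)*x-np.sin(RY)*y,np.sin(RY)*x+np.cos(RY)*y],z]
CO=np.array([.5352,-.2383]); CY=np.radians(-4.7)
def cad(x,y,z): return np.r_[CO+[np.cos(CY)*x-np.sin(CY)*y,np.sin(CY)*x+np.cos(CY)*y],z]
```

```bash
python3 -c "
from h import *
to([.4422,.153,.2],[np.pi,0,RY])"
```

```text
rot [-0.0019  0.      0.0774] move [ 0.4157 -0.6788  0.0376]
```
Move: -.6788 in y over ~16 rows at -.0424, x .026/row. z stay then. 16 rows. Norm sqrt(.026²+.0424²)=.0497.  Joint 1 speed: .5 m/s at radius .41 = 1.2 rad/s OK <1.8.

The rows are not in the units I measure in: shifts go in shares of 50 mm and turns go in units of 0.05 rad. I convert before sending: -0.04 m is -0.8, 0.03 m is 0.6, 0.0774 rad is 1.548.

Call:
run_rows:
  deltas: "-0.038,0,1.548,0,0,0,0.088\n0,0,0,0.48,-0.8,0,0.088\n0,0,0,0.48,-0.8,0,0.088\n0,0,0,0.48,-0.8,0,0.088\n0,0,0,0.48,-0.8,0,0.088\n0,0,0,0.48,-0.8,0,0.088\n0,0,0,0.48,-0.8,0,0.088\n0,0,0,0.48,-0.8,0,0.088\n0,0,0,0.48,-0.8,0,0.088\n0,0,0,0.48,-0.8,0,0.088\n0,0,0,0.48,-0.8,0,0.088\n0,0,0,0.48,-0.8,0,0.088\n0,0,0,0.48,-0.8,0,0.088\n0,0,0,0.48,-0.8,0,0.088\n0,0,0,0.48,-0.8,0,0.088\n0,0,0,0.48,-0.8,0,0.088\n0,0,0,0.48,-0.8,0,0.088\n0,0,0,0.16,0,0.6,0.088\n0,0,0,0,0,0,0.088\n0,0,0,0,0,0,0.088"
  squeeze: 15

```text
clock: 2.1
tool_pos: [0.4308, 0.1077, 0.2066]
tool_rot: [3.14, 0.003, 0.32]
force: [0.6, 0.1, 0.1]
grip_width: 0.0882
gripper_force: 0.0
```

Run:
```python
from h import *
to([.4422,.153,.031],[np.pi,0,RY])
o=robot.get_obs(); im=robot.camera('wrist'); cv2.imwrite('pics/w1.png',im)
```

```text
rot [0.0018 0.0035 0.0004] move [ 0.025  -0.0394  0.1756]
```

View pics/w1.png

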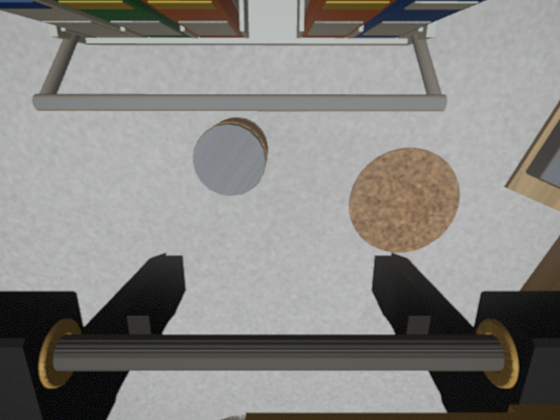

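Run:
```python
from h import *
print('tin',cast('wrist',[(229.5,159.5)],.07),'mat',cast('wrist',[(404.5,200)],.003))
r=cast('wrist',[(36,102),(445,102)],.088); print(r, 'exp rail', rack(-.097,.1375,.085),rack(-.097,-.1375,.085))
```

```text
tin [[0.4434 0.1527 0.07  ]] mat [[ 0.4439 -0.0282  0.003 ]]
[[0.4444 0.2961 0.088 ]
 [0.537  0.0142 0.088 ]] exp rail [0.4476 0.2865 0.085 ] [0.534  0.0254 0.085 ]
```

Call:
run_rows:
  deltas: "0,0.07,0,0.5,-0.788,0,0.088\n0,0,0,0,0,0.9,0.088\n0,0,0,0,0,0.9,0.088\n0,0,0,0,0,0.9,0.088\n0,0,0,0,0,0.5,0.088\n0,0,0,0,0,0.3,0.088\n0,0,0,0,0,0,0.088"

```text
clock: 2.85
tool_pos: [0.4428, 0.1515, 0.0312]
tool_rot: [3.14, 0.0, 0.317]
force: [-0.4, 0.5, -0.3]
grip_width: 0.0879
gripper_force: 0.0
```

Call:
run_rows:
  deltas: "0,0,0,0,0,0,0.05\n0,0,0,0,0,0,0.05\n0,0,0,0,0,0,0.05\n0,0,0,0,0,0,0.05\n0,0,0,0,0,0,0.05\n0,0,0,0,0,0,0.05\n0,0,0,0,0,-0.4,0.05\n0,0,0,0,0,-0.8,0.05\n0,0,0,0,0,0,0.05"
  squeeze: 20

```text
clock: 3.75
tool_pos: [0.4476, 0.1545, 0.097]
tool_rot: [3.139, -0.013, 0.32]
force: [0.9, 1.2, -1.5]
grip_width: 0.0591
gripper_force: 20.0
```

```bash
python3 -c "
from h import *
to([.443,-.028,.09],[np.pi,0,RY])"
```

```text
rot [ 0.0023 -0.0125  0.0003] move [-0.0617  0.1718  0.007 ]
```

Converted, 0.0344 m is 0.688, -0.0123 m is -0.246.

Call:
run_rows:
  deltas: "0,0,0,-0.246,0.688,0,0.05\n0,0,0,-0.246,0.688,0,0.05\n0,0,0,-0.246,0.688,0,0.05\n0,0,0,-0.246,0.688,0,0.05\n0,0,0,-0.246,0.688,0,0.05\n0,0,0,0,0,0,0.05\n0,0,0,0,0,0,0.05\n0,0,0,0,0,0,0.05\n0,0,0,0,0,0,0.05"

```text
clock: 4.65
tool_pos: [0.4393, -0.0283, 0.0922]
tool_rot: [3.14, -0.003, 0.321]
force: [-0.6, 0.7, -1.7]
grip_width: 0.0593
gripper_force: 20.0
```

```bash
python3 -c "
from h import *
to([.443,-.028,.0345],[np.pi,0,RY])"
```

```text
rot [ 0.0014 -0.003   0.0016] move [0.0036 0.0009 0.0577]
```

Call:
run_rows:
  deltas: "0,0,0,0.072,0,0.6,0.05\n0,0,0,0,0,0.4,0.05\n0,0,0,0,0,0.15,0.05\n0,0,0,0,0,0,0.05\n0,0,0,0,0,0,0.05\n0,0,0,0,0,0,0.05\n0,0,0,0,0,0,0.088\n0,0,0,0,0,0,0.088\n0,0,0,0,0,0,0.088\n0,0,0,0,0,-0.4,0.088\n0,0,0,0,0,-1,0.088\n0,0,0,0,0,-1,0.088\n0,0,0,0,0,-1,0.088\n0,0,0,0,0,-1,0.088\n0,0,0,0,0,0,0.088\n0,0,0,0,0,0,0.088"

```text
clock: 6.25
tool_pos: [0.4434, -0.0283, 0.2569]
tool_rot: [3.138, -0.007, 0.319]
force: [0.1, 0.0, -0.3]
grip_width: 0.0878
gripper_force: 0.0
```

Run:
```python
from h import *
im=robot.camera('top'); cv2.imwrite('pics/t2.png',cv2.resize(im[120:300,130:430],None,fx=2.6,fy=2.6))
to(rack(.06,-.0675,.32),[np.pi,0,RY])
```

```text
rot [ 0.002  -0.0038 -0.0001] move [ 0.2611 -0.092  -0.0651]
```

View pics/t2.png

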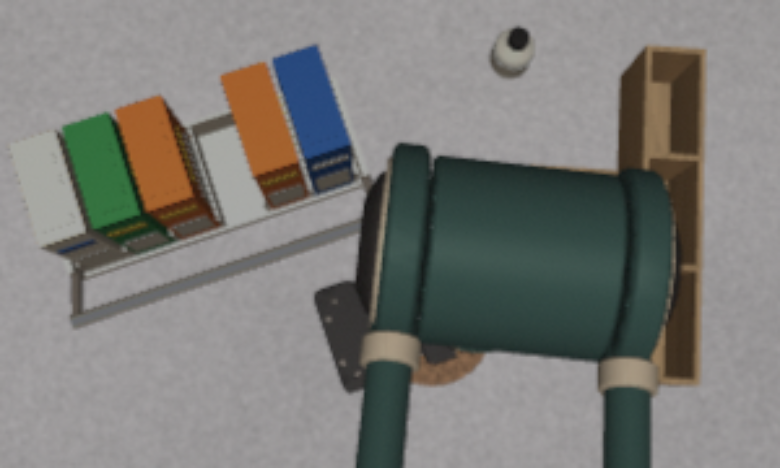

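Converted, 0.0435 m is 0.87, -0.04 m is -0.8, 0.002 rad is 0.04.

Call:
run_rows:
  deltas: "0.04,-0.076,0,0,0,-0.8,0\n0,0,0,0.87,-0.306,0,0\n0,0,0,0.87,-0.306,0,0\n0,0,0,0.87,-0.306,0,0\n0,0,0,0.87,-0.306,0,0\n0,0,0,0.87,-0.306,0,0\n0,0,0,0.87,-0.306,0,0\n0,0,0,0,0,0,0\n0,0,0,0,0,0,0\n0,0,0,0,0,0,0"

```text
clock: 7.3
tool_pos: [0.6597, 0.1403, 0.2931]
tool_rot: [-3.141, 0.004, 0.319]
force: [-0.6, -0.2, -0.5]
grip_width: 0.0101
gripper_force: 0.0
```

Run:
```python
from h import *
to(rack(.066,-.0675,.168),[np.pi,0,RY])
im=robot.camera('wrist'); cv2.imwrite('pics/w2.png',im)
for z in(.188,): print(cast('wrist',[(278,205)],z))
```

```text
rot [-0.0003  0.004  -0.0003] move [ 0.0076 -0.0004  0.1251]
[[0.6566 0.1391 0.188 ]]
```

View pics/w2.png

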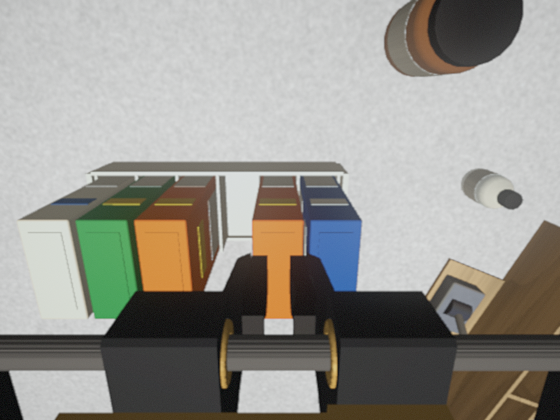

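Run:
```python
from h import *
c=cast('wrist',[(253,221),(303,221),(139,220),(193,220),(84,219),(309,221),(359,221)],.188)
for p in c:
    d=p[:2]-RO; print(np.cos(RY)*d[0]+np.sin(RY)*d[1], -np.sin(RY)*d[0]+np.cos(RY)*d[1])
```

```text
0.042179146661468374 -0.048842427904777636
0.0421215581263729 -0.08722731627682338
0.043131916177806984 0.038602726085695115
0.04306965060332459 -0.0028337180393895878
0.04401522895681155 0.08067194343622569
0.04211464836472926 -0.09183292794809028
0.042057074204066756 -0.13020823522899144
```

Call:
run_rows:
  deltas: "0,0.08,0,0.152,0,0.8,0\n0,0,0,0,0,0.8,0\n0,0,0,0,0,0.6,0\n0,0,0,0,0,0.3,0\n0,0,0,0,0,0,0\n0,0,0,0,0,0,0\n0,0,0,-0.08,0,0,0\n0,0,0,-0.08,0,0,0\n0,0,0,-0.08,0,0,0\n0,0,0,-0.08,0,0,0\n0,0,0,-0.08,0,0,0\n0,0,0,-0.08,0,0,0\n0,0,0,-0.08,0,0,0\n0,0,0,0,0,0,0"

```text
clock: 8.75
tool_pos: [0.6414, 0.1346, 0.1698]
tool_rot: [-3.141, -0.003, 0.319]
force: [-0.3, 0.6, -0.3]
grip_width: -0.0
gripper_force: 0.3
```

```bash
python3 -c "
from h import *
to(rack(.066,-.0675,.168),[np.pi,0,RY]);print(robot.get_obs()['force'])"
```

```text
rot [-0.0002 -0.0032 -0.    ] move [ 0.0267 -0.      0.0018]
[-0.2847  0.6233 -0.3167]
```

Converted, -0.005 m is -0.1.

Call:
run_rows:
  deltas: "0,0,0,-0.1,0,0,0\n0,0,0,-0.1,0,0,0\n0,0,0,-0.1,0,0,0\n0,0,0,-0.1,0,0,0\n0,0,0,-0.1,0,0,0\n0,0,0,-0.1,0,0,0\n0,0,0,-0.1,0,0,0\n0,0,0,-0.1,0,0,0\n0,0,0,-0.1,0,0,0\n0,0,0,-0.1,0,0,0\n0,0,0,-0.1,0,0,0\n0,0,0,-0.1,0,0,0\n0,0,0,-0.1,0,0,0\n0,0,0,0,0,0,0\n0,0,0,0,0,0,0\n0,0,0,0,0,0,0"

```text
clock: 10.35
tool_pos: [0.5805, 0.1144, 0.1697]
tool_rot: [-3.142, -0.004, 0.319]
force: [-0.5, 0.2, 0.9]
grip_width: 0.0006
gripper_force: 0.0
```

Run:
```python
from h import *
to(rack(.066,-.0675,.168),[np.pi,0,RY])
im=robot.camera('scene'); cv2.imwrite('pics/s3.png',cv2.resize(im[120:320,180:480],None,fx=2,fy=2))
```

```text
rot [-0.0001 -0.004  -0.    ] move [ 0.0909 -0.0001  0.0017]
```

View pics/s3.png

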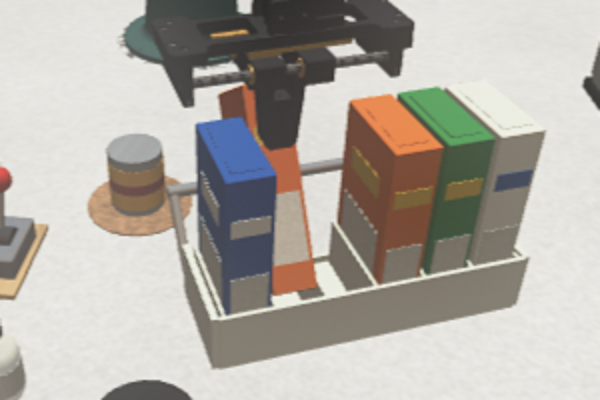

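Add to h.py:
```python
def lean(d,s,y,th=.57): return rack(-.045+d*np.cos(th)-s*np.sin(th),y,.008+d*np.sin(th)+s*np.cos(th)),[np.pi,-th,RY]
```

```text
(no output)
```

Call:
run_rows:
  deltas: "0,0,0,0,0,-0.6,0\n0,0,0,0,0,-1,0\n0,0,0,0,0,-1,0\n0,2.85,0,0,0,0,0.07\n0,2.85,0,0,0,0,0.07\n0,2.85,0,0,0,0,0.07\n0,2.85,0,0,0,0,0.07\n0,0,0,0,0,0,0.07\n0,0,0,0,0,0,0.07\n0,0,0,0,0,0,0.07"

```text
clock: 11.4
tool_pos: [0.5821, 0.1145, 0.3024]
tool_rot: [3.141, -0.576, 0.32]
force: [-0.3, -0.0, 1.8]
grip_width: 0.0545
gripper_force: 0.0
```

```bash
python3 -c "
from h import *
to(*lean(.04,.235,-.0675))"
```

```text
rot [ 0.0005 -0.0055  0.0005] move [-0.1371 -0.0005  0.0012]
```

Call:
run_rows:
  deltas: "0,-0.11,0,-0.9,0,0,0.07\n0,0,0,-0.9,0,0,0.07\n0,0,0,-0.9,0,0,0.07\n0,0,0,-0.04,0,0,0.07\n0,0,0,0,0,0,0.07\n0,0,0,0,0,0,0.07\n0,0,0,0,0,0,0.07"

```text
clock: 12.1
tool_pos: [0.4734, 0.0782, 0.2292]
tool_rot: [3.14, -0.572, 0.321]
force: [0.4, -0.5, 0.1]
grip_width: 0.0702
gripper_force: 0.0
```

Run:
```python
from h import *
to(*lean(.04,.135,-.0675))
im=robot.camera('wrist'); cv2.imwrite('pics/w4.png',im)
o=robot.get_obs(); T=R.from_euler('xyz',o['tool_rot']); H=robot.calibration('wrist')['hand_eye']; c=robot.calibration('wrist')
for n,p in dict(tf=lean(0,.18,-.0675)[0],tb=lean(.09,.18,-.0675)[0],tfl=lean(0,.18,-.0475)[0],tbl=lean(.09,.18,-.0475)[0]).items():
    q=np.linalg.inv(H)@np.r_[T.inv().apply(p-o['tool_pos']),1]; print(n,c['cx']-c['fx']*q[0]/q[2],c['cy']+c['fy']*q[1]/q[2])
```

```text
rot [ 0.0008 -0.0022  0.0011] move [-0.0012 -0.0008  0.1014]
tf 276.7875709413895 283.38920133104904
tb 276.54967000128204 146.01152230796367
tfl 246.3145552097312 283.4063516440672
tbl 241.84284532363102 146.02393713750527
```

View pics/w4.png

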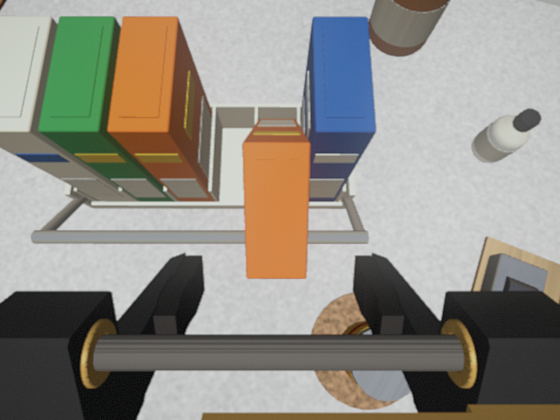

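Converted, 0.03 m is 0.6, 0.025 m is 0.5.

Call:
run_rows:
  deltas: "0,0,0,0,0,0.6,0.07\n0,0,0,0,0,0.6,0.07\n0,0,0,0,0,0.5,0.07\n0,0,0,0,0,0.3,0.07\n0,0,0,0,0,0,0.07\n0,0,0,0,0,0,0.03\n0,0,0,0,0,0,0.03\n0,0,0,0,0,0,0.03\n0,0,0,0,0,0,0.03\n0,0,0,0,0,0,0.03\n0,0,0,0,0,0,0.03\n0,0,0,0,0,0,0.03"
  squeeze: 30

```text
clock: 13.35
tool_pos: [0.5221, 0.0948, 0.1425]
tool_rot: [3.141, -0.57, 0.319]
force: [-2.2, -0.8, 4.9]
grip_width: 0.0396
gripper_force: 30.0
```

```bash
python3 -c "
from h import *
to(*lean(.04,.135,-.0675))"
```

```text
rot [ 0.0005 -0.0002  0.    ] move [ 0.0023 -0.0004  0.0006]
```

Converted, -0.02 m is -0.4, 0.02 m is 0.4.

Call:
run_rows:
  deltas: "0,0,0,0,0,-0.2,0.03\n0,0,0,0,0,-0.4,0.03\n0,0,0,0,0,-0.6,0.03\n0,0,0,0,0,-0.6,0.03\n0,0,0,0,0,-0.6,0.03\n0,0,0,0.4,0,-0.62,0.03\n0,0,0,0.4,0,-0.62,0.03\n0,0,0,0.4,0,-0.62,0.03\n0,0,0,0.2,0,-0.31,0.03\n0,0,0,0,0,0,0.03\n0,0,0,0,0,0,0.03\n0,0,0,0,0,0,0.03"

```text
clock: 14.55
tool_pos: [0.4593, 0.0747, 0.368]
tool_rot: [-3.14, -0.563, 0.318]
force: [0.8, 0.6, -2.6]
grip_width: 0.0394
gripper_force: 30.0
```

```bash
python3 -c "
from h import *
o=robot.get_obs();print(o['tool_pos'],o['gripper_force'])
to(cad(.1,0,.34),[np.pi,0,CY])"
```

```text
[0.4593 0.0747 0.368 ] 29.99010832005297
rot [-0.1146 -0.5548  0.3904] move [0.2013 0.3058 0.028 ]
```

Converted, 0.0382 m is 0.764, 0.0252 m is 0.504, -0.111 rad is -2.22.

Call:
run_rows:
  deltas: "-0.458,-2.22,1.562,0,0,0,0.03\n-0.458,-2.22,1.562,0,0,0,0.03\n-0.458,-2.22,1.562,0,0,0,0.03\n-0.458,-2.22,1.562,0,0,0,0.03\n-0.458,-2.22,1.562,0,0,0,0.03\n0,0,0,0.504,0.764,0,0.03\n0,0,0,0.504,0.764,0,0.03\n0,0,0,0.504,0.764,0,0.03\n0,0,0,0.504,0.764,0,0.03\n0,0,0,0.504,0.764,0,0.03\n0,0,0,0.504,0.764,0,0.03\n0,0,0,0.504,0.764,0,0.03\n0,0,0,0.504,0.764,0,0.03\n0,0,0,0,0,0,0.03\n0,0,0,0,0,0,0.03\n0,0,0,0,0,0,0.03"

```text
clock: 16.15
tool_pos: [0.6359, -0.2455, 0.3708]
tool_rot: [-3.139, -0.003, -0.082]
force: [0.4, 0.4, -3.2]
grip_width: 0.0397
gripper_force: 30.0
```

Run:
```python
from h import *
to(cad(.1,0,.34),[np.pi,0,CY])
im=robot.camera('wrist'); cv2.imwrite('pics/w5.png',im)
```

```text
rot [-0.0022 -0.0029  0.0001] move [-0.001   0.0011  0.0308]
```

View pics/w5.png

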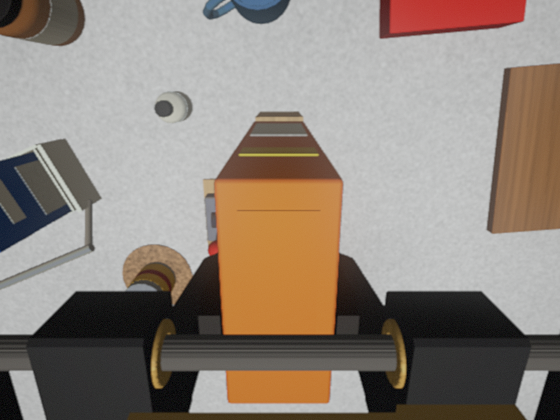

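Run:
```python
from h import *
c=robot.calibration('wrist');H=c['hand_eye']
def pt(u,v,z):  # in tool frame at tool z
    d=H[:3,:3]@np.array([(u-c['cx'])/c['fx'],-(v-c['cy'])/c['fy'],-1]); p=H[:3,3]; return p+d*(z-p[2])/d[2]
for zt in (-.042,-.045,-.048):
    print(zt,*[pt(u,v,zt)[:2] for u,v in((216,181),(341,181),(228,403),(331,403))])
for zt in (.13,.135,.14): print(zt,pt(257,113,zt),pt(302,113,zt))
```

```text
-0.042 [ 0.0541 -0.0183] [0.054  0.0199] [-0.0339 -0.0187] [-0.0339  0.0209]
-0.045 [ 0.0548 -0.0178] [0.0548 0.0193] [-0.0306 -0.0181] [-0.0306  0.0203]
-0.048 [ 0.0556 -0.0172] [0.0556 0.0188] [-0.0273 -0.0176] [-0.0273  0.0197]
0.13 [ 0.063  -0.0156  0.13  ] [0.0629 0.0187 0.13  ]
0.135 [ 0.0626 -0.0158  0.135 ] [0.0626 0.019  0.135 ]
0.14 [ 0.0623 -0.0161  0.14  ] [0.0623 0.0194 0.14  ]
```

Run:
```python
import cv2
im=cv2.imread('pics/w5.png')
for r in range(106,124,1): print(r,im[r,262],im[r,279],im[r,295])
for r in range(176,186): print(r,im[r,279])
for c in list(range(250,262))+list(range(297,306)): print(c,im[114,c])
```

```text
106 [193 193 193] [189 190 189] [189 190 189]
107 [192 192 191] [192 193 191] [193 193 192]
108 [192 192 191] [196 197 196] [196 197 196]
109 [195 195 194] [197 197 196] [199 200 198]
110 [192 192 192] [190 190 190] [194 194 193]
111 [155 159 162] [154 158 161] [144 149 152]
112 [101 111 118] [ 99 108 117] [ 87  98 108]
113 [ 77  88 101] [72 85 98] [74 86 98]
114 [ 75  88 100] [73 86 98] [75 87 98]
115 [73 85 98] [74 85 97] [74 85 97]
116 [ 87 106 122] [ 86 106 122] [ 86 104 118]
117 [120 150 168] [120 152 172] [116 146 165]
118 [128 160 179] [130 162 183] [125 156 176]
119 [129 161 180] [130 164 184] [125 157 176]
120 [123 154 174] [124 156 176] [119 150 170]
121 [ 87 108 130] [ 87 109 133] [ 85 106 130]
122 [ 69  80 104] [ 66  78 102] [ 66  76 100]
123 [78 86 99] [ 78  87 101] [ 79  89 103]
176 [ 35  60 102]
177 [ 37  61 104]
178 [ 35  66 119]
179 [ 45  85 152]
180 [ 52 102 176]
181 [ 53 110 183]
182 [ 58 120 189]
183 [ 64 130 194]
184 [ 66 136 198]
185 [ 65 136 198]
250 [193 194 193]
251 [194 194 193]
252 [192 193 192]
253 [192 192 191]
254 [193 194 193]
255 [194 195 194]
256 [188 189 188]
257 [160 162 164]
258 [109 117 124]
259 [ 76  89 101]
260 [74 85 98]
261 [ 77  89 101]
297 [73 86 98]
298 [74 86 98]
299 [ 84  96 106]
300 [122 129 134]
301 [167 170 171]
302 [189 190 189]
303 [192 192 191]
304 [190 191 190]
305 [188 189 188]
```

Run:
```python
from h import *
im=cv2.imread('pics/w5.png')
print([ (c,im[123,c].tolist()) for c in list(range(248,260))+list(range(298,310))])
c=robot.calibration('wrist');H=c['hand_eye']
def pt(u,v,z):
    d=H[:3,:3]@np.array([(u-c['cx'])/c['fx'],-(v-c['cy'])/c['fy'],-1]); p=H[:3,3]; return p+d*(z-p[2])/d[2]
for v in (120.5,121.5): print(v,pt(280,v,.139))
print('top back',pt(278.5,179.5,-.041))
o=dict(tool_pos=np.array([0.6359,-0.2455,0.3708]),tool_rot=[-3.139,-.003,-.082])
w=cast('wrist',[(257.5,110.8),(300.5,110.8),(257.5,116.5),(300.5,116.5)],.106,o); print('far rim outer/inner',w,cad(.1525,0,.106),cad(.1475,0,.106))
```

```text
[(248, [198, 198, 197]), (249, [197, 198, 197]), (250, [195, 196, 195]), (251, [186, 187, 186]), (252, [153, 156, 160]), (253, [100, 108, 123]), (254, [64, 74, 100]), (255, [67, 76, 100]), (256, [74, 84, 101]), (257, [79, 89, 101]), (258, [80, 90, 100]), (259, [82, 91, 103]), (298, [78, 87, 100]), (299, [81, 90, 101]), (300, [78, 87, 101]), (301, [73, 82, 101]), (302, [62, 73, 100]), (303, [77, 86, 109]), (304, [120, 126, 137]), (305, [166, 168, 171]), (306, [189, 189, 188]), (307, [192, 193, 192]), (308, [192, 192, 191]), (309, [192, 193, 192])]
120.5 [0.0566 0.002  0.139 ]
121.5 [0.0558 0.002  0.139 ]
top back [ 0.0543  0.0008 -0.041 ]
far rim outer/inner [[ 0.695  -0.2267  0.106 ]
 [ 0.691  -0.2752  0.106 ]
 [ 0.6887 -0.226   0.106 ]
 [ 0.6847 -0.2748  0.106 ]] [ 0.6872 -0.2508  0.106 ] [ 0.6822 -0.2504  0.106 ]
```

```bash
python3 -c "
from h import *
to(cad(.0895,.001,.255),[np.pi,0,CY])"
```

```text
rot [-0.0017 -0.0041  0.0007] move [-0.0116  0.0004  0.1167]
```

Call:
run_rows:
  deltas: "-0.044,-0.058,0,-0.21,0.01,0.6,0.03\n0,0,0,0,0,0.6,0.03\n0,0,0,0,0,0.6,0.03\n0,0,0,0,0,0.4,0.03\n0,0,0,0,0,0,0.03\n0,0,0,0,0,0,0.03\n0,0,0,0,0,0,0.03"

```text
clock: 16.9
tool_pos: [0.6274, -0.2459, 0.2652]
tool_rot: [3.139, -0.006, -0.082]
force: [-0.2, -0.2, -1.7]
grip_width: 0.0391
gripper_force: 30.0
```

```bash
python3 -c "
from h import *
to(cad(.0895,.001,.145),[np.pi,0,CY])"
```

```text
rot [ 0.0026 -0.0062  0.0005] move [-0.003  -0.0011  0.1202]
```

Converted, -0.003 m is -0.06, -0.0008 m is -0.016, -0.005 rad is -0.1.

Call:
run_rows:
  deltas: "0,-0.1,0,-0.06,-0.016,0,0.03\n0,0,0,0,0,0,0.03\n0,0,0,0,0,0,0.03\n0,0,0,0,0,0,0.03"

```text
clock: 17.3
tool_pos: [0.6236, -0.2452, 0.2629]
tool_rot: [3.14, 0.002, -0.082]
force: [-0.6, 0.2, -2.9]
grip_width: 0.0398
gripper_force: 30.0
```

Run:
```python
from h import *
to(cad(.0895,.001,.145),[np.pi,0,CY])
to(cad(.0895,.001,.145),[np.pi,0,CY])
cv2.imwrite('pics/w6.png',np.vstack([robot.camera('wrist')[60:240,140:420]]).repeat(2,0).repeat(2,1))
to(cad(.0895,.001,.145),[np.pi,0,CY])
```

```text
rot [ 0.0016  0.002  -0.0003] move [ 0.0008 -0.0006  0.1179]
rot [ 0.0016  0.002  -0.0003] move [ 0.0008 -0.0006  0.1179]
rot [ 0.0015  0.0022 -0.0003] move [ 0.0009 -0.0006  0.1177]
```

View pics/w6.png

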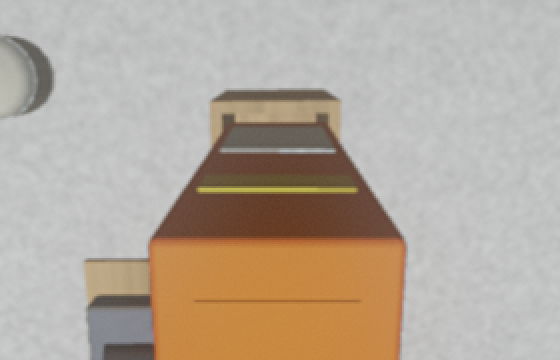

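The rows are not in the units I measure in: shifts go in shares of 50 mm and turns go in units of 0.05 rad. I convert before sending: 0.01 m is 0.2, -0.0008 m is -0.016, 0.002 rad is 0.04.

Call:
run_rows:
  deltas: "0,0.04,0,0.016,-0.016,0.2,0.03\n0,0,0,0,0,0.2,0.03\n0,0,0,0,0,0.2,0.03\n0,0,0,0,0,0.2,0.03\n0,0,0,0,0,0.2,0.03\n0,0,0,0,0,0,0.03\n0,0,0,0,0,0,0.03"

```text
clock: 18.05
tool_pos: [0.6241, -0.2443, 0.2119]
tool_rot: [3.141, 0.001, -0.082]
force: [-0.3, -0.6, -2.3]
grip_width: 0.0397
gripper_force: 30.0
```

```bash
python3 -c "
from h import *
to(cad(.0895,.001,.145),[np.pi,0,CY]);print(robot.get_obs()['wrist_torque'])"
```

```text
rot [ 0.0011  0.0014 -0.0002] move [0.0004 0.0003 0.0669]
[0.0497 0.0208 0.0392]
```

In the sleeve, no contact force. Continue down to home.

Call:
run_rows:
  deltas: "0,0,0,0,0,0.3,0.03\n0,0,0,0,0,0.3,0.03\n0,0,0,0,0,0.3,0.03\n0,0,0,0,0,0.2,0.03\n0,0,0,0,0,0.1,0.03\n0,0,0,0,0,0.08,0.03\n0,0,0,0,0,0.06,0.03\n0,0,0,0,0,0,0.03\n0,0,0,0,0,0,0.03"

```text
clock: 18.95
tool_pos: [0.6246, -0.2447, 0.1461]
tool_rot: [3.14, -0.001, -0.082]
force: [-0.1, -0.5, -2.9]
grip_width: 0.0397
gripper_force: 30.0
```

```bash
python3 -c "
from h import *
to(cad(.0895,.001,.145),[np.pi,0,CY])"
```

```text
rot [ 0.0018 -0.0005 -0.0002] move [-0.0002 -0.      0.0011]
```

Converted, 0.0015 m is 0.03.

Call:
run_rows:
  deltas: "0,0,0,0,0,0.03,0.03\n0,0,0,0,0,0.03,0.03\n0,0,0,0,0,0,0.03\n0,0,0,0,0,0,0.03"

```text
clock: 19.35
tool_pos: [0.6255, -0.2449, 0.1445]
tool_rot: [3.139, -0.003, -0.082]
force: [-0.3, 1.1, 5.3]
grip_width: 0.0396
gripper_force: 30.0
```

Call:
run_rows:
  deltas: "0,0,0,0,0,0.03,0.03\n0,0,0,0,0,0,0.03\n0,0,0,0,0,0,0.03"

```text
clock: 19.65
tool_pos: [0.6262, -0.2451, 0.1443]
tool_rot: [3.139, -0.005, -0.082]
force: [-0.4, 0.1, 9.8]
grip_width: 0.04
gripper_force: 30.0
```

Call:
run_rows:
  deltas: "0,0,0,0,0,0,0.075\n0,0,0,0,0,0,0.075\n0,0,0,0,0,0,0.075\n0,0,0,0,0,-0.4,0.075\n0,0,0,0,0,-1,0.06\n0,0,0,0,0,-1,0\n0,0,0,0,0,-1,0\n0,0,0,0,0,0,0\n0,0,0,0,0,0,0"

```text
clock: 20.55
tool_pos: [0.6251, -0.2447, 0.313]
tool_rot: [3.139, -0.003, -0.082]
force: [0.2, -0.3, -0.3]
grip_width: 0.0336
gripper_force: 0.0
```

Run:
```python
from h import *
to(rack(.066,.0225,.315),[np.pi,0,RY])
```

```text
rot [ 0.0033 -0.0025 -0.4017] move [ 0.1613 -0.445  -0.002 ]
```

Converted, -0.0445 m is -0.89, 0.0161 m is 0.322, -0.134 rad is -2.68.

Call:
run_rows:
  deltas: "0.02,-0.02,-2.68,0,0,0,0\n0.02,-0.02,-2.68,0,0,0,0\n0.02,-0.02,-2.68,0,0,0,0\n0,0,0,0.322,-0.89,0,0\n0,0,0,0.322,-0.89,0,0\n0,0,0,0.322,-0.89,0,0\n0,0,0,0.322,-0.89,0,0\n0,0,0,0.322,-0.89,0,0\n0,0,0,0.322,-0.89,0,0\n0,0,0,0.322,-0.89,0,0\n0,0,0,0.322,-0.89,0,0\n0,0,0,0.322,-0.89,0,0\n0,0,0,0.322,-0.89,0,0\n0,0,0,0,0,0,0\n0,0,0,0,0,0,0\n0,0,0,0,0,0,0"

```text
clock: 22.15
tool_pos: [0.6366, 0.2277, 0.3094]
tool_rot: [-3.14, 0.007, 0.319]
force: [-1.1, -0.3, 0.9]
grip_width: 0.0004
gripper_force: 0.0
```

Run:
```python
from h import *
to(rack(.066,.0225,.168),[np.pi,0,RY])
t=robot.camera('top'); H,S,V=cv2.split(cv2.cvtColor(t,cv2.COLOR_BGR2HSV)); m=((H<16)&(S>170)&(V>130)).astype(np.uint8)
n,l,s,c=cv2.connectedComponentsWithStats(m)
for i in range(1,n):
    if s[i,4]>100: print(s[i],c[i],cast('top',c[i],.186))
cv2.imwrite('pics/t3.png',np.hstack([t[120:300,130:430]]).repeat(2,0).repeat(2,1))
```

```text
rot [-0.0018  0.0068 -0.0001] move [ 0.002  -0.0002  0.1414]
[ 434   70   63   44 2583] [464.7758  91.0794] [[ 0.7693 -0.4011  0.186 ]]
[ 10  92  21  21 353] [ 19.5694 102.0198] [[0.7484 0.5746 0.186 ]]
[390 130  19  40 679] [398.9087 149.5803] [[ 0.6358 -0.245   0.186 ]]
[185 157  19  44 393] [193.687  180.1603] [[0.5724 0.1973 0.186 ]]
```

View pics/t3.png

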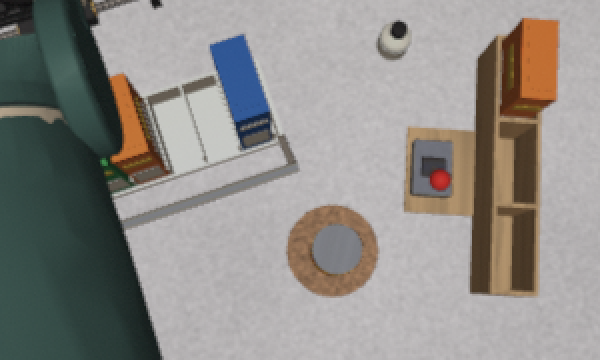

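Converted, 0.04 m is 0.8, 0.02 m is 0.4, 0.005 rad is 0.1.

Call:
run_rows:
  deltas: "0,0.1,0,0.04,0,0.8,0\n0,0,0,0,0,0.8,0\n0,0,0,0,0,0.8,0\n0,0,0,0,0,0.4,0\n0,0,0,0,0,0,0\n0,0,0,0,0,0,0\n0,0,0,-0.1,0,0,0\n0,0,0,-0.1,0,0,0\n0,0,0,-0.1,0,0,0\n0,0,0,-0.1,0,0,0\n0,0,0,-0.1,0,0,0\n0,0,0,-0.1,0,0,0\n0,0,0,0,0,0,0"

```text
clock: 23.5
tool_pos: [0.6098, 0.2201, 0.1714]
tool_rot: [-3.139, -0.001, 0.32]
force: [-0.1, 0.5, 0.2]
grip_width: 0.0002
gripper_force: 0.3
```

```bash
python3 -c "
from h import *
to(rack(-.0245,.0225,.168),[np.pi,0,RY])"
```

```text
rot [-0.0024 -0.0011  0.0005] move [-0.0607  0.0011  0.0034]
```

Converted, -0.006 m is -0.12, -0.005 m is -0.1.

Call:
run_rows:
  deltas: "0,0,0,-0.1,0,0.02,0\n0,0,0,-0.1,0,0,0\n0,0,0,-0.1,0,0,0\n0,0,0,-0.1,0,0,0\n0,0,0,-0.1,0,0,0\n0,0,0,-0.1,0,0,0\n0,0,0,-0.1,0,0,0\n0,0,0,-0.1,0,0,0\n0,0,0,-0.1,0,0,0\n0,0,0,-0.1,0,0,0\n0,0,0,-0.1,0,0,0\n0,0,0,-0.12,0,0,0\n0,0,0,0,0,0,0\n0,0,0,0,0,0,0\n0,0,0,0,0,0,0"

```text
clock: 25.0
tool_pos: [0.5529, 0.2012, 0.1705]
tool_rot: [-3.139, -0.002, 0.32]
force: [-0.6, -0.1, 0.2]
grip_width: 0.0004
gripper_force: 0.0
```

Call:
run_rows:
  deltas: "0,0,0,0,0,-0.6,0\n0,0,0,0,0,-1,0\n0,0,0,0,0,-1,0\n0,2.85,0,0,0,0,0.07\n0,2.85,0,0,0,0,0.07\n0,2.85,0,0,0,0,0.07\n0,2.85,0,0,0,0,0.07\n0,0,0,0,0,0,0.07\n0,0,0,0,0,0,0.07\n0,0,0,0,0,0,0.07"

```text
clock: 26.0
tool_pos: [0.5548, 0.2014, 0.3032]
tool_rot: [-3.139, -0.574, 0.318]
force: [-0.0, 0.2, 0.6]
grip_width: 0.0542
gripper_force: 0.0
```

```bash
python3 -c "
from h import *
to(*lean(.04,.235,.0225))"
```

```text
rot [-0.0021 -0.0035 -0.001 ] move [-0.1387  0.0006  0.0011]
```

Call:
run_rows:
  deltas: "-0.04,-0.07,-0.02,-0.88,0,0,0.07\n0,0,0,-0.9,0,0,0.07\n0,0,0,-0.88,0.012,0,0.07\n0,0,0,0,0,0,0.07\n0,0,0,0,0,0,0.07\n0,0,0,0,0,0,0.07"

```text
clock: 26.6
tool_pos: [0.4498, 0.1661, 0.2328]
tool_rot: [3.142, -0.573, 0.319]
force: [-1.1, 0.1, 1.9]
grip_width: 0.0698
gripper_force: 0.0
```

Run:
```python
from h import *
to(*lean(.045,.135,.0225))
im=robot.camera('wrist'); cv2.imwrite('pics/w7.png',im)
H,S,V=cv2.split(cv2.cvtColor(im,cv2.COLOR_BGR2HSV)); m=((H<16)&(S>150)&(V>150)).astype(np.uint8)
n,l,s,c=cv2.connectedComponentsWithStats(m)
print([x.tolist() for x in s[1:] if x[4]>500])
```

```text
rot [-0.     -0.0032  0.    ] move [-0.0024 -0.      0.1016]
[[244, 133, 66, 153, 8642]]
```

View pics/w7.png

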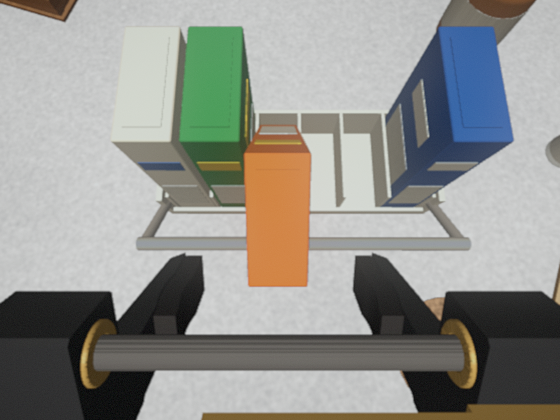

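Carton 2 leans on the rail (top face rows 150–286, columns 245–310), green and white still standing. Grip and draw it out.

Call:
run_rows:
  deltas: "0,0,0,-0.04,0,0.6,0.07\n0,0,0,0,0,0.6,0.07\n0,0,0,0,0,0.5,0.07\n0,0,0,0,0,0.3,0.07\n0,0,0,0,0,0,0.07\n0,0,0,0,0,0,0.03\n0,0,0,0,0,0,0.03\n0,0,0,0,0,0,0.03\n0,0,0,0,0,0,0.03\n0,0,0,0,0,0,0.03\n0,0,0,0,0,0,0.03\n0,0,0,0,0,0,0.03"
  squeeze: 30

```text
clock: 27.85
tool_pos: [0.4966, 0.1817, 0.1444]
tool_rot: [-3.141, -0.57, 0.319]
force: [-2.0, -0.3, 5.7]
grip_width: 0.0398
gripper_force: 30.0
```

Call:
run_rows:
  deltas: "0,0,0,0,0,-0.2,0.03\n0,0,0,0,0,-0.4,0.03\n0,0,0,0,0,-0.6,0.03\n0,0,0,0,0,-0.6,0.03\n0,0,0,0,0,-0.6,0.03\n0,0,0,0.4,0,-0.62,0.03\n0,0,0,0.4,0,-0.62,0.03\n0,0,0,0.4,0,-0.62,0.03\n0,0,0,0.2,0,-0.31,0.03\n0,0,0,0,0,0,0.03\n0,0,0,0,0,0,0.03\n0,0,0,0,0,0,0.03"

```text
clock: 29.05
tool_pos: [0.4339, 0.1609, 0.3699]
tool_rot: [-3.141, -0.562, 0.319]
force: [0.1, 0.5, -2.8]
grip_width: 0.04
gripper_force: 30.0
```

```bash
python3 -c "
from h import *
to(cad(-.005,.001,.34),[np.pi,0,CY])"
```

```text
rot [-0.1131 -0.5548  0.3907] move [0.1287 0.3885 0.0299]
```

Converted, 0.0432 m is 0.864, 0.0143 m is 0.286, -0.111 rad is -2.22.

Call:
run_rows:
  deltas: "-0.452,-2.22,1.562,0,0,0,0.03\n-0.452,-2.22,1.562,0,0,0,0.03\n-0.452,-2.22,1.562,0,0,0,0.03\n-0.452,-2.22,1.562,0,0,0,0.03\n-0.452,-2.22,1.562,0,0,0,0.03\n0,0,0,0.286,0.864,0,0.03\n0,0,0,0.286,0.864,0,0.03\n0,0,0,0.286,0.864,0,0.03\n0,0,0,0.286,0.864,0,0.03\n0,0,0,0.286,0.864,0,0.03\n0,0,0,0.286,0.864,0,0.03\n0,0,0,0.286,0.864,0,0.03\n0,0,0,0.286,0.864,0,0.03\n0,0,0,0.286,0.864,0,0.03\n0,0,0,0,0,0,0.03\n0,0,0,0,0,0,0.03\n0,0,0,0,0,0,0.03"

```text
clock: 30.75
tool_pos: [0.5312, -0.2357, 0.3718]
tool_rot: [-3.138, -0.003, -0.081]
force: [-0.1, 0.3, -2.6]
grip_width: 0.0394
gripper_force: 30.0
```

Run:
```python
from h import *
to(cad(-.005,.001,.265),[np.pi,0,CY])
im=robot.camera('wrist'); cv2.imwrite('pics/w8.png',im)
```

```text
rot [-0.0037 -0.0028  0.0007] move [-0.0008  0.0013  0.1068]
```

View pics/w8.png

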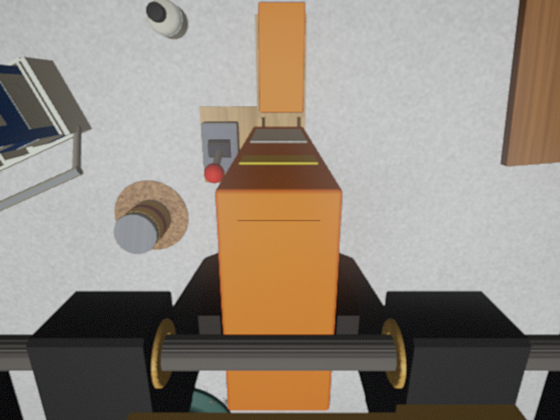

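Run:
```python
from h import *
im=cv2.imread('pics/w8.png').astype(int)
print([(r,im[r,279].tolist()) for r in list(range(120,133))+list(range(186,197))+list(range(404,413))])
print([(c,im[130,c].tolist()) for c in list(range(246,256))+list(range(300,310))])
c=robot.calibration('wrist');H=c['hand_eye']
def pt(u,v,z):
    d=H[:3,:3]@np.array([(u-c['cx'])/c['fx'],-(v-c['cy'])/c['fy'],-1]); p=H[:3,3]; return p+d*(z-p[2])/d[2]
for zt in(-.04,-.043,-.046):print(zt,pt(218,190,zt),pt(341,190,zt),pt(228,409,zt),pt(330,409,zt))
for v in (126,128): print(v,pt(252,v,.137),pt(304.5,v,.137))
```

```text
[(120, [123, 158, 181]), (121, [123, 158, 180]), (122, [123, 158, 179]), (123, [124, 158, 180]), (124, [125, 159, 181]), (125, [121, 155, 178]), (126, [93, 125, 152]), (127, [56, 80, 114]), (128, [53, 69, 100]), (129, [77, 87, 100]), (130, [84, 95, 102]), (131, [83, 93, 102]), (132, [82, 93, 101]), (186, [32, 59, 102]), (187, [30, 57, 102]), (188, [32, 62, 113]), (189, [40, 78, 145]), (190, [44, 95, 172]), (191, [54, 109, 183]), (192, [56, 118, 188]), (193, [63, 129, 195]), (194, [64, 135, 199]), (195, [66, 139, 201]), (196, [65, 136, 200]), (404, [52, 123, 197]), (405, [52, 122, 196]), (406, [51, 121, 196]), (407, [50, 122, 196]), (408, [48, 120, 196]), (409, [68, 125, 195]), (410, [133, 153, 190]), (411, [176, 178, 183]), (412, [145, 149, 152])]
[(246, [128, 162, 183]), (247, [125, 160, 181]), (248, [125, 158, 179]), (249, [121, 155, 176]), (250, [115, 148, 170]), (251, [93, 122, 147]), (252, [60, 82, 111]), (253, [48, 63, 99]), (254, [57, 72, 102]), (255, [65, 81, 101]), (300, [81, 91, 102]), (301, [67, 79, 103]), (302, [54, 70, 102]), (303, [59, 75, 104]), (304, [100, 111, 128]), (305, [161, 166, 172]), (306, [193, 194, 193]), (307, [198, 198, 198]), (308, [196, 197, 196]), (309, [196, 197, 197])]
-0.04 [ 0.0506 -0.0182 -0.04  ] [ 0.0506  0.0204 -0.04  ] [-0.0392 -0.0192 -0.04  ] [-0.0392  0.021  -0.04  ]
-0.043 [ 0.0515 -0.0177 -0.043 ] [ 0.0515  0.0199 -0.043 ] [-0.0358 -0.0187 -0.043 ] [-0.0358  0.0204 -0.043 ]
-0.046 [ 0.0523 -0.0172 -0.046 ] [ 0.0523  0.0193 -0.046 ] [-0.0324 -0.0181 -0.046 ] [-0.0324  0.0199 -0.046 ]
126 [ 0.0526 -0.0201  0.137 ] [0.0525 0.0214 0.137 ]
128 [ 0.051  -0.0202  0.137 ] [0.051  0.0214 0.137 ]
```

Converted, -0.0023 m is -0.046, 0.03 m is 0.6, 0.0007 rad is 0.014.

Call:
run_rows:
  deltas: "-0.074,-0.056,0.014,-0.046,0.01,0.6,0.03\n0,0,0,0,0,0.6,0.03\n0,0,0,0,0,0.6,0.03\n0,0,0,0,0,0.3,0.03\n0,0,0,0,0,0,0.03\n0,0,0,0,0,0,0.03\n0,0,0,0,0,0,0.03\n0,0,0,0,0,0,0.03"

```text
clock: 31.6
tool_pos: [0.5308, -0.2375, 0.2706]
tool_rot: [3.139, -0.006, -0.082]
force: [0.2, 0.3, -2.6]
grip_width: 0.0396
gripper_force: 30.0
```

```bash
python3 -c "
from h import *
to(cad(-.0065,.001,.145),[np.pi,0,CY])"
```

```text
rot [ 0.0029 -0.0056 -0.0003] move [-0.002  -0.0005  0.1256]
```

Call:
run_rows:
  deltas: "0.04,-0.1,0,-0.04,-0.016,0,0.03\n0,0,0,0,0,0.1,0.03\n0,0,0,0,0,0,0.03\n0,0,0,0,0,0,0.03\n0,0,0,0,0,0,0.03"

```text
clock: 32.1
tool_pos: [0.5277, -0.2361, 0.2632]
tool_rot: [-3.141, 0.003, -0.083]
force: [-0.2, -0.1, -2.1]
grip_width: 0.0401
gripper_force: 30.0
```

```bash
python3 -c "
from h import *
to(cad(-.0065,.001,.145),[np.pi,0,CY])"
```

```text
rot [-0.0006  0.003  -0.0005] move [0.0011 0.0006 0.1182]
```

Converted, 0.01 m is 0.2, 0.001 m is 0.02, 0.002 rad is 0.04.

Call:
run_rows:
  deltas: "0,0.04,0,0.02,0.008,0.2,0.03\n0,0,0,0,0,0.2,0.03\n0,0,0,0,0,0.2,0.03\n0,0,0,0,0,0.2,0.03\n0,0,0,0,0,0.2,0.03\n0,0,0,0,0,0,0.03\n0,0,0,0,0,0,0.03"

```text
clock: 32.8
tool_pos: [0.5285, -0.2364, 0.2129]
tool_rot: [-3.141, 0.002, -0.082]
force: [-0.0, 0.7, -2.5]
grip_width: 0.0401
gripper_force: 30.0
```

```bash
python3 -c "
from h import *
to(cad(-.0065,.001,.145),[np.pi,0,CY]);print(robot.get_obs()['wrist_torque'])"
```

```text
rot [-0.0008  0.0015 -0.0004] move [0.0003 0.0003 0.0679]
[-0.0046  0.0562  0.0121]
```

Call:
run_rows:
  deltas: "0,0,0,0,0,0.3,0.03\n0,0,0,0,0,0.3,0.03\n0,0,0,0,0,0.3,0.03\n0,0,0,0,0,0.2,0.03\n0,0,0,0,0,0.1,0.03\n0,0,0,0,0,0.08,0.03\n0,0,0,0,0,0.06,0.03\n0,0,0,0,0,0,0.03\n0,0,0,0,0,0,0.03"

```text
clock: 33.7
tool_pos: [0.529, -0.2367, 0.1469]
tool_rot: [-3.141, -0.0, -0.082]
force: [-0.2, 0.4, -2.8]
grip_width: 0.0397
gripper_force: 30.0
```

Call:
run_rows:
  deltas: "0,0,0,0,0,0.03,0.03\n0,0,0,0,0,0,0.03\n0,0,0,0,0,0,0.03"

```text
clock: 34.0
tool_pos: [0.5287, -0.2365, 0.145]
tool_rot: [-3.141, 0.0, -0.082]
force: [-0.1, 0.5, -3.1]
grip_width: 0.0396
gripper_force: 30.0
```

Converted, 0.0015 m is 0.03, 0.001 m is 0.02.

Call:
run_rows:
  deltas: "0,0,0,0,0,0.03,0.03\n0,0,0,0,0,0.02,0.03\n0,0,0,0,0,0,0.03\n0,0,0,0,0,0,0.03"

```text
clock: 34.4
tool_pos: [0.5295, -0.2367, 0.1444]
tool_rot: [3.142, -0.001, -0.082]
force: [-1.6, 1.9, 5.2]
grip_width: 0.0398
gripper_force: 30.2
```

Call:
run_rows:
  deltas: "0,0,0,0,0,0.02,0.03\n0,0,0,0,0,0.02,0.03\n0,0,0,0,0,0,0.03"

```text
clock: 34.7
tool_pos: [0.5296, -0.2368, 0.1444]
tool_rot: [3.142, -0.001, -0.082]
force: [-5.7, 3.6, 15.7]
grip_width: 0.0396
gripper_force: 30.2
```

Converted, -0.02 m is -0.4, -0.05 m is -1.

Call:
run_rows:
  deltas: "0,0,0,0,0,-0.04,0.075\n0,0,0,0,0,0,0.075\n0,0,0,0,0,0,0.075\n0,0,0,0,0,-0.4,0.075\n0,0,0,0,0,-1,0.06\n0,0,0,0,0,-1,0\n0,0,0,0,0,-0.8,0\n0,0,0,0,0,0,0\n0,0,0,0,0,0,0"

```text
clock: 35.6
tool_pos: [0.5293, -0.2369, 0.3033]
tool_rot: [3.141, -0.001, -0.082]
force: [-0.2, 0.7, -0.4]
grip_width: 0.0338
gripper_force: 0.0
```

Run:
```python
from h import *
print(robot.get_obs()['q'])
to(cad(-.085,.085,.25),[np.pi,0,CY+np.pi/2])
```

```text
[-0.4638  0.0497  1.7315  0.0001  1.359   1.1894]
rot [ 0.0014 -0.0008 -1.5712] move [ 0.0841 -0.079   0.0533]
```

Converted, 0.028 m is 0.56, -0.0263 m is -0.526, -0.1428 rad is -2.856.

Call:
run_rows:
  deltas: "0,0,-2.856,0,0,0,0\n0,0,-2.856,0,0,0,0\n0,0,-2.856,0,0,0,0\n0,0,-2.856,0,0,0,0\n0,0,-2.856,0,0,0,0\n0,0,-2.856,0,0,0,0\n0,0,-2.856,0,0,0,0\n0,0,-2.856,0,0,0,0\n0,0,-2.856,0,0,0,0\n0,0,-2.856,0,0,0,0\n0,0,-2.864,0,0,0,0\n0,0,0,0.56,-0.526,0,0\n0,0,0,0.56,-0.526,0,0\n0,0,0,0.56,-0.526,0,0\n0,0,0,0,0,0,0\n0,0,0,0,0,0,0\n0,0,0,0,0,0,0"

```text
clock: 37.3
tool_pos: [0.457, -0.1467, 0.3011]
tool_rot: [-3.139, -0.001, 1.489]
force: [0.7, -0.4, 1.1]
grip_width: 0.0006
gripper_force: 0.0
```

Run:
```python
from h import *
to(cad(-.085,.085,.07),[np.pi,0,CY+np.pi/2])
im=robot.camera('wrist')
H,S,V=cv2.split(cv2.cvtColor(im,cv2.COLOR_BGR2HSV)); m=(((H<6)|(H>174))&(S>170)).astype(np.uint8)
n,l,s,c=cv2.connectedComponentsWithStats(m)
for i in range(1,n):
    if s[i,4]>80: 
        p=cast('wrist',c[i],.081)[0][:2]-CO; print(s[i],c[i],np.cos(CY)*p[0]+np.sin(CY)*p[1],-np.sin(CY)*p[0]+np.cos(CY)*p[1])
a=robot.camera('scene')
cv2.imwrite('pics/s9.png',a)
```

```text
rot [-0.0025 -0.0006 -0.0002] move [0.0002 0.0004 0.2311]
[ 503  301   57   34 1270] [534.3031 322.2772] 0.22847593909242964 -0.10822686889776734
[ 495  371   54   42 1724] [521.4901 389.0771] 0.23521138117156082 -0.2129825032647638
```

View pics/s9.png

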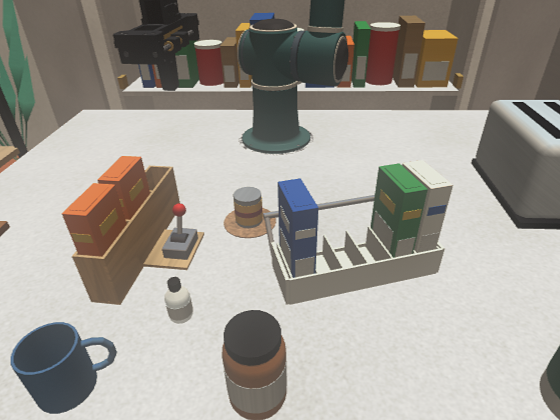

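Call:
run_rows:
  deltas: "-0.05,0,0,0,0,0.9,0\n0,0,0,0,0,0.9,0\n0,0,0,0,0,0.9,0\n0,0,0,0,0,0.9,0\n0,0,0,0,0,0.7,0\n0,0,0,0,0,0.3,0\n0,0,0,0,0,0,0\n0,0,0,0,0,0,0\n0,0,0,0,0.2,0,0\n0,0,0,0,0.2,0,0\n0,0,0,0,0.2,0,0\n0,0,0,0,0.2,0,0\n0,0,0,0,0.2,0,0\n0,0,0,0,0.2,0,0\n0,0,0,0,0.16,0,0\n0,0,0,0,0.12,0,0\n0,0,0,0,0.08,0,0\n0,0,0,0,0,0,0\n0,0,0,0,0,0,0"

```text
clock: 39.3
tool_pos: [0.5352, -0.1527, 0.0725]
tool_rot: [3.14, -0.0, 1.489]
force: [-0.1, 0.1, 0.0]
grip_width: 0.0007
gripper_force: 0.0
```

```bash
python3 -c "
from h import *
to(cad(0,.085,.07),[np.pi,0,CY+np.pi/2])"
```

```text
rot [ 0.002  -0.0004  0.    ] move [-0.0003  0.0071  0.0025]
```

Now at x ≈ −7 mm with no force yet; push on in small steps until the stop is felt.

Call:
run_rows:
  deltas: "0,0,0,0,0.08,0,0\n0,0,0,0,0.08,0,0\n0,0,0,0,0,0,0\n0,0,0,0,0,0,0"

```text
clock: 39.7
tool_pos: [0.5434, -0.1535, 0.0727]
tool_rot: [3.139, -0.0, 1.489]
force: [-0.8, -0.4, -0.0]
grip_width: 0.0006
gripper_force: 0.1
```

Call:
run_rows:
  deltas: "0,0,0,0,0.06,0,0\n0,0,0,0,0.06,0,0\n0,0,0,0,0,0,0\n0,0,0,0,0,0,0"

```text
clock: 40.1
tool_pos: [0.5442, -0.1534, 0.0724]
tool_rot: [-3.133, -0.001, 1.489]
force: [-16.6, 0.3, 11.9]
grip_width: 0.0003
gripper_force: 8.2
```

Call:
run_rows:
  deltas: "0,0,0,0,0.06,0,0\n0,0,0,0,0,0,0\n0,0,0,0,0,0,0"

```text
clock: 40.4
tool_pos: [0.5445, -0.1535, 0.0724]
tool_rot: [-3.127, -0.001, 1.49]
force: [-23.7, 1.1, 18.4]
grip_width: 0.0006
gripper_force: 12.7
```

```bash
python3 -c "
from h import *
to(cad(0,.085,.07),[np.pi,0,CY+np.pi/2])"
```

```text
rot [-0.0146 -0.0014  0.0008] move [-0.0003 -0.0023  0.0024]
```

Stop reached. Back off, rise, clear the view and check.

Call:
run_rows:
  deltas: "0,0,0,0,-0.2,0,0\n0,0,0,0,-0.6,0,0\n0,0,0,0,-0.6,0,0\n0,0,0,0,0,-1,0\n0,0,0,0,0,-1,0\n0,0,0,0,0,-1,0\n0,0,0,0,0,-1,0\n0,0,0,-0.8,0,0,0\n0,0,0,-0.8,0,0,0\n0,0,0,-0.8,0,0,0\n0,0,0,-0.8,0,0,0\n0,0,0,-0.8,0,0,0\n0,0,0,-0.8,0,0,0\n0,0,0,-0.8,0,0,0\n0,0,0,0,0,0,0\n0,0,0,0,0,0,0\n0,0,0,0,0,0,0"

```text
clock: 42.1
tool_pos: [0.4592, -0.4267, 0.2723]
tool_rot: [3.14, -0.001, 1.489]
force: [0.1, 0.5, 0.0]
grip_width: 0.0005
gripper_force: 0.0
```

Run:
```python
from h import *
t=robot.camera('top'); cv2.imwrite('pics/t10.png',t)
hs=cv2.cvtColor(t,cv2.COLOR_BGR2HSV); H,S,V=cv2.split(hs)
n,l,s,c=cv2.connectedComponentsWithStats((((H<6)|(H>174))&(S>170)).astype(np.uint8))
for i in range(1,n):
    if 40<s[i,4]<400:
        p=cast('top',c[i],.081)[0][:2]-CO; print('red',c[i],np.cos(CY)*p[0]+np.sin(CY)*p[1],-np.sin(CY)*p[0]+np.cos(CY)*p[1])
n,l,s,c=cv2.connectedComponentsWithStats(((H<16)&(S>170)&(V>130)).astype(np.uint8))
for i in range(1,n):
    if s[i,4]>300: print('orange',s[i],cast('top',c[i],.186))
a=robot.camera('scene')
cv2.imwrite('pics/f.png',np.hstack([cv2.resize(t[120:290,230:420],(400,358)),cv2.resize(a[130:300,70:260],(400,358))]))
```

```text
red [350.2466 187.9863] 0.029505011638951827 0.08501628792889009
orange [ 434   70   63   43 2565] [[ 0.7693 -0.4016  0.186 ]]
orange [391 130  18  40 655] [[ 0.6359 -0.2456  0.186 ]]
orange [389 174  18  42 698] [[ 0.5362 -0.2364  0.186 ]]
```

View pics/f.png

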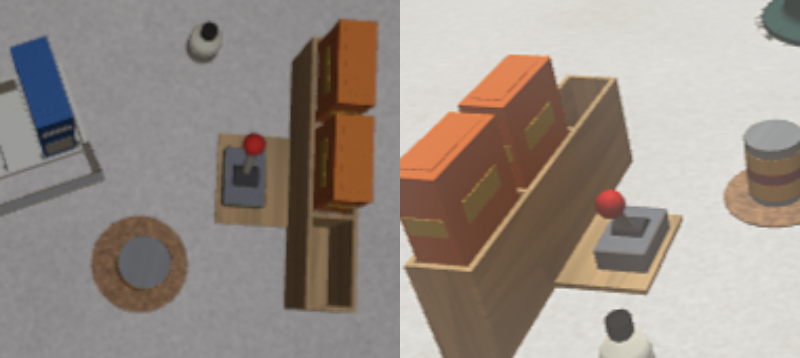

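```bash
python3 -c "
from station import robot
print(robot.job_done())"
```

```text
the job is handed in; nothing more can be done
None
```

I handed the job in at about 42 s: both orange cartons present (the third was absent) are home in the far and middle sleeves, the clamp lever is fully over, the tin stands upright and wholly on its mat, and blue, green and white were still standing in the rack.

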